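# Set the jeweller's length jig to its marked stop

### The arm

A 7-joint arm with a two-finger parallel gripper is mounted at the origin on the work surface. World frame = base frame: x ahead of the robot, y to its left, z up, the work surface at z = 0. Lengths are in m, angles in rad, forces in N, time in s.
With the tool pointing down it reaches from about 0.425 to 0.95 m from the base axis. Payload 4.7 kg.
Tool frame: the origin (TCP) lies at the very end of the fingers, on their centre line; the grasp point (between the pads) lies 19 mm behind it; z points along the fingers, y is the direction in which the jaws open and shut (so a half turn about z gives the same grasp; the last joint's range is limited). The gripper opens to 87 mm and grips with 3 to 60 N. Pads are 19 mm wide; open, the fingers measure 117 mm over their backs; the gripper's body (75 mm by 190 mm) begins 51 mm behind the grasp point.
Start: joints at [-1.154, 0.469, -0.049, 1.532, 0.024, 1.141, -0.082], TCP at [0.291, 0.609, 0.193] pointing down, gripper open.
Joint ranges: [-2.59, 2.59], [-0.33, 1.99], [-1.39, 1.29], [0.1, 2.45], [-1.04, 4.18], [0.21, 1.99], [-2.66, 2.66]. Speed limits (rad/s): [2.57, 2.57, 3.14, 3.14, 3.14, 3.14, 3.14].

### API

Orientations are given as a rotation vector (axis times angle).
In Python, from plant import state, capture, job_done gives the robot as it stands.
- The arm moves only by the shell command python3 -m creep 'ROWS' [FORCE]. ROWS is JSON, a list of rows, each an object of numbers: "claw": the finger opening in mm, from 0 to 87; "x", "y", "z": the shift along the tool's x, y, z in mm; "turn": the turn about the tool's z in degrees. In form: [{"claw": .., "x": .., "y": .., "z": .., "turn": ..}, ...]. A call has 1 to 20 rows; each row shifts and turns the commanded pose from where the row before left it, along the tool's axes as they then stand; what a row does not reach is not made up. A row lasts 1/12 s, in which the tool goes at most 41.7 mm and 7.16 degrees, less where a joint would pass 70% of its speed; a pose out of reach is approached as far as the arm can. A call is refused whole if a number of a shift passes 41.7 or a number of a turn 7.16, either way. A call with a gripper value outside its range is refused whole. The fingers move at their own pace and stop on an object; FORCE is the grip in N (left out, the last holds). Time passes only in rows, so rows that do not move let the fingers close. It gives the time, the measured TCP pose, the force and the opening at its end, in the units of the state.
- state(): the state, without advancing time (a new reading comes with each control period).
- capture(name): name is "side" or "top"; returns a dict with "img" (400x640x3 uint8, red, green, blue), "K" (3x3 intrinsics, pixels), "xyz" and "attitude" of the camera in the world. Camera axes: x right, y down, z forward; pixel columns grow to the right and rows downward; lengths in m; the calibration is good to about 2 mm. A picture is of the moment at which its call begins. There is no depth.
- job_done(): hands the job in, once; it reports no verdict.
The state is a dict: "t": time; "qpos": joint angles; "joint_velocities": joint speeds; "joint_torque": joint torques, N m; "eef_pos": TCP position; "orientation": TCP orientation; "ft_force": force on the tool from outside, world axes, zero at the start; "ft_torque": the same for the moment, N m; "opening": finger opening in m.
Only numpy, scipy, OpenCV 4.12 (cv2) and the standard library are available. Lean on these libraries where they do the work, as an engineer would, in place of code of your own. Each camera call takes 0.05 s, during which the arm holds its last target. There are 200 camera calls.

### The job

On the jeweller's length-stop jig, press down the sprung key in the middle of the sliding carriage with the fingertips to free its brake and, keeping it pressed, push the carriage along the bar until it rests against the marked stop: the one with the round-headed pin on top, not the plain block. Then let the key come up again so the carriage is held there. Do not force the carriage along with the key up, and leave everything else on the bench where it is.

Things in the scene. Friction and masses are not known exactly. Their poses are not given: they have to be found in the camera images.
- jig: the fixed length-stop jig: a level steel bar 40 mm wide and 400 mm long on two dark feet, top of the bar 26 mm above the bench, with a low aluminium measuring trough (16 mm high) alongside at x = 48 to 92 mm. Origin on the bench under the middle of the bar; its y axis runs along the bar, x across it, z up
- carriage (a joint): position of the sliding carriage along the jig's y axis, in m; 0 with the carriage over the jig's origin. While the key is up the brake holds it against a push of about 17 N; the brake eases off over the first 2 mm of the key's travel, and with the key 2 mm or more down it slides with 1 to 2 N
- carriage_mid (a point): middle of the aluminium carriage, 84 mm long along the bar and 60 mm wide, at shoulder-top height: at each end an upright shoulder, 12 mm thick and as wide as the carriage, rises to 60 mm above the bench. Between them is a 60 mm long saddle, open at the sides, with the key in it; fingertips pressing the key can push on a shoulder's inside face. A small steel arm reaches over the trough
- key (a joint): how far the key is pressed down, in m: about 0 when up, 0.006 fully down (hard stop). Pressing takes about 5 N at first and 8 N fully down; it rises by itself when released
- key_top (a point): centre of the top face of the dark ribbed rubber key, 40 mm across the bar by 56 mm along it, in the middle of the carriage; 47 mm above the bench when up. It travels with the carriage and is always at the carriage's middle along the bar. The aluminium edges beside it stand 6.5 mm lower than it when up, just below it when fully pressed
- stop_marked: the marked stop: a fixed steel block across the bar, 52 mm wide, 24 mm long along the bar, top 50 mm above the bench, with an upright pin on top that ends in a round 18 mm ball (ball top 77 mm above the bench). Origin on the bench under its middle, axes as the jig's. May be at either end of the bar. The carriage touches it when their middles are 54 mm apart along the bar
- stop_plain: the plain stop: the same fixed steel block with nothing on top, at the other end of the bar. Origin on the bench under its middle, axes as the jig's
- hammer: bystander: small hammer lying on its side, wooden handle, 220 mm long; origin under its middle
- graver: bystander: graver like a small screwdriver, wooden handle, 160 mm long, lying; origin under its middle
- bench_block: bystander: square polished steel block 60 x 60 x 20 mm; origin at the centre of its underside
- jar: bystander: small glass jar with steel cap, 48 mm across, 55 mm high; origin at the centre of its underside
- ring: bystander: brass finger ring lying flat, 25 mm across, 6 mm high; origin at the centre of its underside
- link_dish: bystander: square dark steel dish of jump rings, 85 x 85 x 18 mm; origin at the centre of its underside
- ring_clamp: bystander: waisted turned wooden ring clamp standing upright, 38 mm across, 70 mm high; origin at the centre of its underside
- silver_plate: bystander: small rectangular metal plate 45 x 35 x 5 mm lying flat; origin at the centre of its underside

How it is judged:
On the way, in this order (a step that is already met when the one before it is completed fails the run):
1. the key is pressed down while the carriage is still away from the marked stop (value of joint key above 0.002 m and (y of key_top in the frame of stop_marked above 0.075 m or y of key_top in the frame of stop_marked below -0.075 m)), for 0.1 s.
2. the carriage is pushed against the marked stop with the key still pressed (y of key_top in the frame of stop_marked between -0.057 and 0.057 m and value of joint key above 0.001 m), for 0.1 s.
At the end, for the whole second after the job is handed in: The carriage rests against the marked stop (gap at most 3 mm), at rest, with the key up again (pressed less than 1 mm) (y of key_top in the frame of stop_marked between -0.057 and 0.057 m and value of joint key below 0.001 m and velocity of joint carriage between -0.005 and 0.005 m/s); the robot touches nothing.
It fails at once if the carriage is forced along (faster than 20 mm/s, over 6 mm short of the marked stop) with its key up (pressed less than 0.5 mm) (value of joint key below 0.0005 m and (y of key_top in the frame of stop_marked above 0.06 m or y of key_top in the frame of stop_marked below -0.06 m) and (velocity of joint carriage above 0.02 m/s or velocity of joint carriage below -0.02 m/s)).
It fails at once if something else on the bench is lifted, carried or shifted by more than 20 mm (distance of any of hammer, graver, bench_block, jar, ring, link_dish, ring_clamp, silver_plate from where it was at the start of the episode above 0.02 m).
It also fails if it takes over 38 s, if anything falls off the work surface, if the arm or the gripper's body presses on something with over 40 N, if the wrist force passes 120 N, or if a joint passes its speed limit or range.

## Working session

There is one attempt and no reset: what is moved stays moved. The work goes in short steps, Python scripts to look and compute and a shell command to move; the robot and the scene stay as the last step left them, time stands still between calls to the robot, and variables do not carry over. Pictures are saved under pics/ and viewed, about 8 in all and at most 12, crops included, and the job is handed in when it is done.

```bash
mkdir -p pics; ls; python3 - <<'E'
from plant import state,capture
import cv2
for n in("top","side"):
    c=capture(n); cv2.imwrite(f"pics/{n}0.png",c["img"][:,:,::-1]); print(n,c["K"],c["xyz"],c["attitude"])
s=state(); print(s)
E
```

```text
pics
top [[386.69090185   0.         311.89889848]
 [  0.         386.69090185 197.98982722]
 [  0.           0.           1.        ]] [0.47592225 0.03715546 0.91687154] [-2.16105984  2.15108313 -0.16335536]
side [[388.86637703   0.         316.82584012]
 [  0.         388.86637703 198.03251351]
 [  0.           0.           1.        ]] [0.03664217 0.52668735 0.51458305] [-1.02623377  2.20314749 -1.27002755]
{'t': 0.1, 'qpos': array([-1.15389971,  0.46935761, -0.04860644,  1.53358786,  0.0240792 ,
        1.14100028, -0.08233598]), 'joint_velocities': array([ 0.00054224, -0.00215914,  0.00074812, -0.00211569, -0.00132099,
        0.00046101,  0.00058135]), 'joint_torque': array([ 8.76158756e-04, -5.09172857e+01, -8.10235762e-02, -2.36828864e+01,
       -6.15079422e-02,  3.44890973e-02,  5.55490578e-05]), 'eef_pos': array([0.29076335, 0.60849981, 0.19230092]), 'orientation': array([-6.94400918e-01, -3.06352454e+00,  2.72162773e-03]), 'ft_force': array([ 0.631759  ,  0.68950671, -0.39086843]), 'ft_torque': array([-0.02105377,  0.00358187,  0.0185866 ]), 'opening': 0.08707904960279964}
```

View pics/top0.png

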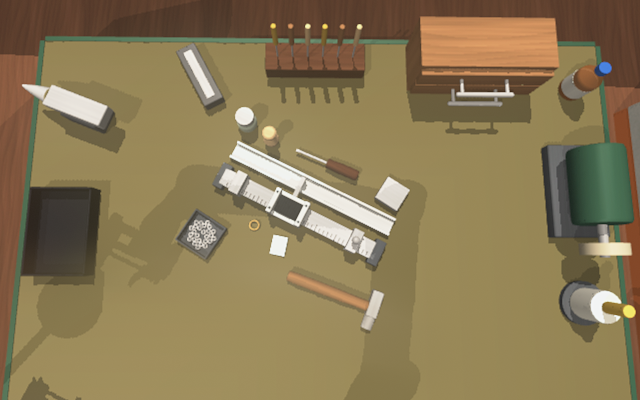

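View pics/side0.png

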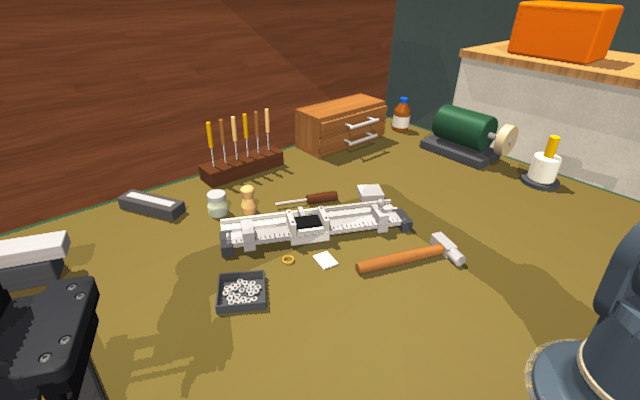

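The jig runs from (222,178) to (375,252) in the top view, with the dark key at about (289,206). A round-looking knob sits at about (356,240), on the right end. I'll zoom in to confirm this and measure.

```bash
cat > h.py <<'E'
import numpy as np,cv2
from scipy.spatial.transform import Rotation as R
from plant import state,capture
def ray(c,uv,z):
    d=R.from_rotvec(c["attitude"]).as_matrix()@np.linalg.inv(c["K"])@[uv[0],uv[1],1]
    p=np.array(c["xyz"]); return p+d*(z-p[2])/d[2]
def key(c,lo=200,hi=340,r0=150,r1=260,thr=60):
    m=np.zeros(c["img"].shape[:2],np.uint8); m[r0:r1,lo:hi]=(c["img"].max(2)<thr)[r0:r1,lo:hi]
    cs,_=cv2.findContours(m,0,2); return [(cv2.contourArea(k),cv2.minAreaRect(k)) for k in cs if cv2.contourArea(k)>100]
E
python3 - <<'E'
from h import *
t=capture("top");s=capture("side")
a=cv2.resize(t["img"][135:275,205:405],(800,560),interpolation=2)
b=cv2.resize(s["img"][180:265,210:420],(800,324),interpolation=2)
cv2.imwrite("pics/t1.png",a[:,:,::-1]);cv2.imwrite("pics/s1.png",b[:,:,::-1])
for c,k in((t,key(t)),(s,key(s,270,350,205,235))):
    for ar,r in k: print(ar,r,ray(c,r[0],.047),[ray(c,p,.047)[:2].round(4) for p in cv2.boxPoints(r)])
E
```

```text
248.0 ((307.984619140625, 221.37693786621094), (11.907333374023438, 25.179048538208008), 82.87498474121094) [0.56669339 0.08268834 0.047     ] [array([0.5978, 0.0943]), array([0.573 , 0.0438]), array([0.5366, 0.0714]), array([0.5607, 0.1193])]
```

View pics/t1.png

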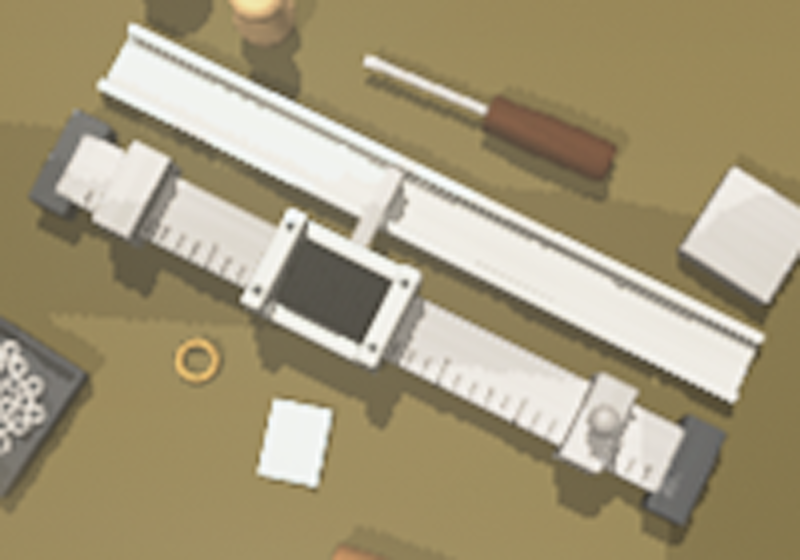

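View pics/s1.png

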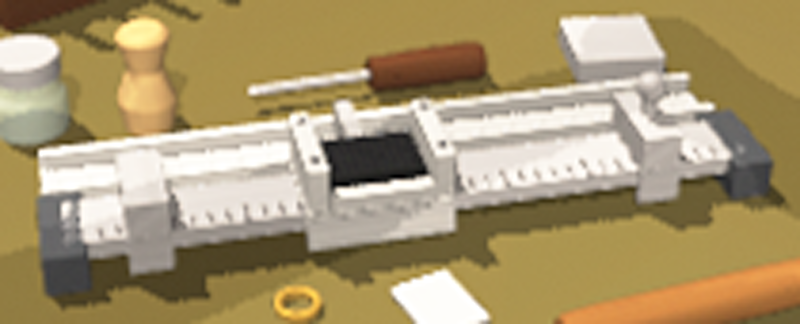

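The marked stop is on the right, with its ball at top-view pixel (355.8,239.5). The plain stop is on the left. The key's centre is at about (288,209), and the saddle is clear.

```bash
python3 - <<'E'
from h import *
t=capture("top");s=capture("side")
f=lambda x,y:(205+x/4,135+y/4)
g=lambda x,y:(210+x*210/800,180+y*85/324)
P=lambda *a:np.mean([ray(t,f(x,y),z) for x,y,z in a],0)
S=lambda *a:np.mean([ray(s,g(x,y),z) for x,y,z in a],0)
kt=P((307,249,.047),(390,290,.047),(357,342,.047),(277,302,.047))
ks=S((322,142,.047),(415,133,.047),(427,179,.047),(330,188,.047))
car=P((290,210,.06),(419,268,.06),(372,365,.06),(242,304,.06))
ball=P((603,416,.068)); balls=S((652,83,.068))
st=P((600,374,.05),(637,387,.05),(594,471,.05),(560,455,.05))
pl=P((134,141,.05),(172,157,.05),(130,234,.05),(93,220,.05))
tr=[P((134,25,.016)),P((765,340,.016)),P((98,87,.016)),P((735,404,.016))]
for n in("kt","ks","car","ball","balls","st","pl"):print(n,vars()[n].round(4))
d=st-pl;print("dir",np.degrees(np.arctan2(d[1],d[0])),np.linalg.norm(d[:2]),[np.degrees(np.arctan2(*(b-a)[1::-1])) for a,b in((tr[0],tr[1]),(tr[2],tr[3]))])
st_=state();M=R.from_rotvec(st_["orientation"]).as_matrix();print(M.round(3),st_["eef_pos"],st_["t"])
E
```

```text
kt [0.5715 0.0793 0.047 ]
ks [0.5649 0.0839 0.047 ]
car [0.5752 0.0798 0.06  ]
ball [ 0.5038 -0.0702  0.068 ]
balls [ 0.5002 -0.0742  0.068 ]
st [ 0.5012 -0.0696  0.05  ]
pl [0.6321 0.1936 0.05  ]
dir -116.4427491406507 0.2938908168842052 [np.float64(-116.58219507667485), np.float64(-116.37735218053142)]
[[-0.902  0.431 -0.   ]
 [ 0.431  0.902 -0.001]
 [-0.    -0.001 -1.   ]] [0.29092399 0.60884088 0.19286186] 0.3
```

```bash
python3 -m creep '[{"claw":0,"x":-26.6,"y":-20.1},{"claw":0,"x":-26.6,"y":-20.1},{"claw":0,"x":-26.6,"y":-20.1},{"claw":0,"x":-26.6,"y":-20.1},{"claw":0,"x":-26.6,"y":-20.1},{"claw":0,"x":-26.6,"y":-20.1},{"claw":0,"x":-26.6,"y":-20.1},{"claw":0,"x":-26.6,"y":-20.1},{"claw":0,"x":-26.6,"y":-20.1},{"claw":0,"x":-26.6,"y":-20.1},{"claw":0,"x":-26.6,"y":-20.1},{"claw":0,"x":-26.6,"y":-20.1},{"claw":0,"x":-26.6,"y":-20.1},{"claw":0,"x":-26.6,"y":-20.1},{"claw":0,"x":-26.6,"y":-20.1},{"claw":0,"x":-26.6,"y":-20.1},{"claw":0,"x":-26.6,"y":-20.1},{"claw":0,"x":-26.6,"y":-20.1},{"claw":0},{"claw":0}]'
cat >> h.py <<'E'
D=np.array([np.cos(np.radians(-116.45)),np.sin(np.radians(-116.45)),0])
def go(x,y,z):
    s=state();M=R.from_rotvec(s["orientation"]).as_matrix()
    yy=M[:,1];print("pos",s["eef_pos"].round(4),"F",s["ft_force"].round(2),"t",s["t"],"open",round(s["opening"],4),"yaw err deg",np.degrees(np.arctan2(yy[1],yy[0]))-63.55,"tilt",M[:,2].round(4))
    print("shift mm (tool)",(M.T@(np.array([x,y,z])-s["eef_pos"])*1e3).round(1))
E
python3 -c "
from h import *
go(.567,.0757,.055)"
```

```text
pos [0.2909 0.6088 0.1929] F [-0.65 -1.12 -0.19] t 0.3 open 0.0871 yaw err deg 0.9094302915494978 tilt [-3.e-04 -6.e-04 -1.e+00]
shift mm (tool) [-479.  -361.9  138.1]$[0]: bad value
```

The call was refused, so I'll assume every key is required.

```bash
python3 -m creep '[{"claw":0,"x":-26.6,"y":-20.1,"z":0,"turn":0},{"claw":0,"x":-26.6,"y":-20.1,"z":0,"turn":0},{"claw":0,"x":-26.6,"y":-20.1,"z":0,"turn":0},{"claw":0,"x":-26.6,"y":-20.1,"z":0,"turn":0},{"claw":0,"x":-26.6,"y":-20.1,"z":0,"turn":0},{"claw":0,"x":-26.6,"y":-20.1,"z":0,"turn":0},{"claw":0,"x":-26.6,"y":-20.1,"z":0,"turn":0},{"claw":0,"x":-26.6,"y":-20.1,"z":0,"turn":0},{"claw":0,"x":-26.6,"y":-20.1,"z":0,"turn":0},{"claw":0,"x":-26.6,"y":-20.1,"z":0,"turn":0},{"claw":0,"x":-26.6,"y":-20.1,"z":0,"turn":0},{"claw":0,"x":-26.6,"y":-20.1,"z":0,"turn":0},{"claw":0,"x":-26.6,"y":-20.1,"z":0,"turn":0},{"claw":0,"x":-26.6,"y":-20.1,"z":0,"turn":0},{"claw":0,"x":-26.6,"y":-20.1,"z":0,"turn":0},{"claw":0,"x":-26.6,"y":-20.1,"z":0,"turn":0},{"claw":0,"x":-26.6,"y":-20.1,"z":0,"turn":0},{"claw":0,"x":-26.6,"y":-20.1,"z":0,"turn":0},{"claw":0,"x":0,"y":0,"z":0,"turn":0},{"claw":0,"x":0,"y":0,"z":0,"turn":0}]'
python3 -c "
from h import *
go(.567,.0757,.060)"
```

```text
t: 1.97
eef_pos: [0.5676, 0.0737, 0.1932]
orientation: [0.702, 3.062, -0.001]
ft_force: [0.6, 0.8, -0.7]
opening: 0.0004
pos [0.5676 0.0737 0.1932] F [ 0.58  0.82 -0.72] t 1.9667 open 0.0004 yaw err deg 0.6303932800596215 tilt [ 1.e-04 -5.e-04 -1.e+00]
shift mm (tool) [  1.5   1.6 133.2]
```

```bash
python3 -m creep '[{"claw":0,"x":1.5,"y":1.6,"z":25,"turn":0},{"claw":0,"x":0,"y":0,"z":25,"turn":0},{"claw":0,"x":0,"y":0,"z":25,"turn":0},{"claw":0,"x":0,"y":0,"z":25,"turn":0},{"claw":0,"x":0,"y":0,"z":25,"turn":0},{"claw":0,"x":0,"y":0,"z":0,"turn":0}]'
python3 - <<'E'
from h import *
s=capture("side");b=cv2.resize(s["img"][120:265,220:420],(800,580),interpolation=2)
cv2.imwrite("pics/s2.png",b[:,:,::-1])
go(.567,.0757,.060)
E
```

```text
t: 2.47
eef_pos: [0.5618, 0.0797, 0.0637]
orientation: [-0.688, -3.056, 0.005]
ft_force: [-2.2, -0.7, -0.5]
opening: 0.0005
pos [0.5637 0.0797 0.0662] F [-0.02  0.68  0.62] t 2.5167 open 0.0002 yaw err deg 1.0450908453171195 tilt [-5.9e-03 -3.0e-04 -1.0e+00]
shift mm (tool) [-4.7 -2.2  6.1]
```

View pics/s2.png

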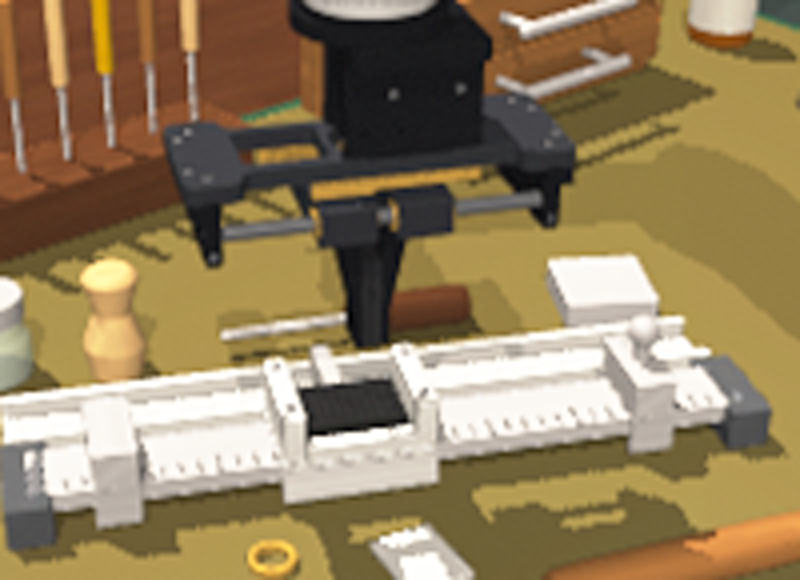

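The fingers are closed, with the tip at crop (370,345), i.e. full-image (312.5,206). That seems high relative to the key at (309,222), so I'll check by projection.

```bash
python3 -m creep '[{"claw":0,"x":0,"y":0,"z":0,"turn":0},{"claw":0,"x":0,"y":0,"z":0,"turn":0},{"claw":0,"x":0,"y":0,"z":0,"turn":0}]'
python3 - <<'E'
from h import *
st=state();t=capture("top");s=capture("side")
def pr(c,p):
    q=c["K"]@R.from_rotvec(c["attitude"]).as_matrix().T@(np.array(p)-c["xyz"]);return (q[:2]/q[2]).round(1)
print(pr(s,[.5618,.0797,.0637]),"now",st["eef_pos"],pr(s,st["eef_pos"]))
print("key",pr(s,[.5715,.0793,.047]),"ball",pr(s,[.5038,-.0702,.068]))
a=cv2.resize(s["img"][180:250,270:370],(800,560),interpolation=2)
b=cv2.resize(t["img"][170:240,250:350],(800,560),interpolation=2)
cv2.imwrite("pics/st3.png",cv2.resize(np.hstack([a,b]),(800,280))[:,:,::-1])
cv2.imwrite("pics/s3.png",a[:,:,::-1])
go(.567,.0757,.060)
E
```

```text
t: 2.77
eef_pos: [0.5677, 0.0789, 0.0701]
orientation: [0.693, 3.061, 0.003]
ft_force: [0.1, -0.0, -0.5]
opening: 0.0005
[310.6 215.3] now [0.56767876 0.07890869 0.07010735] [309.2 211.5]
key [307.8 219.8] ball [378.8 201.7]
pos [0.5673 0.0786 0.0696] F [ 0.51  0.02 -0.92] t 2.8667 open 0.0005 yaw err deg 0.9158685211900348 tilt [ 2.5e-03  8.0e-04 -1.0e+00]
shift mm (tool) [-1.  -2.8  9.6]
```

View pics/s3.png

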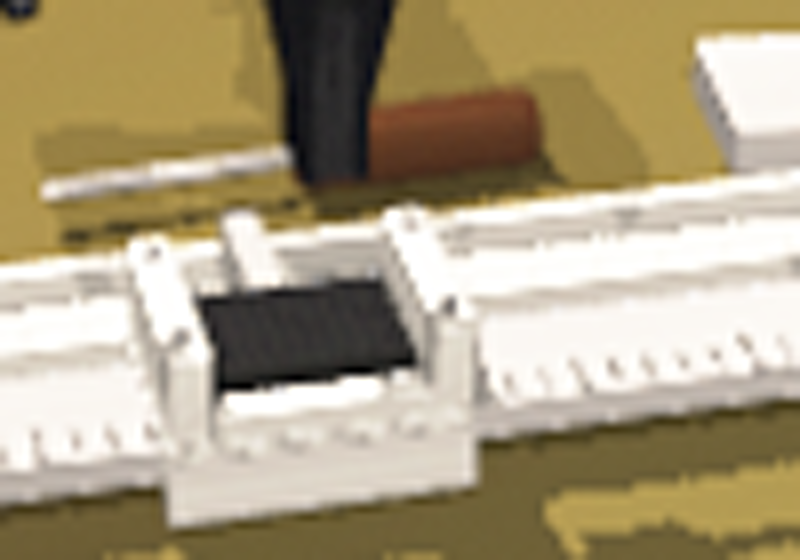

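The tip appears about 8 px higher in the side view than its reported pose predicts, while the jig's own points agree. I'll check the top view.

```bash
python3 - <<'E'
from h import *
st=state();t=capture("top");s=capture("side")
def pr(c,p):
    q=c["K"]@R.from_rotvec(c["attitude"]).as_matrix().T@(np.array(p)-c["xyz"]);return (q[:2]/q[2]).round(1)
M=R.from_rotvec(st["orientation"]).as_matrix();e=st["eef_pos"]
print(e,"tcp",pr(t,e),pr(s,e))
for dy in(-.095,.095): print("body lower corners",dy,[(pr(t,e+M@[dx,dy,-.07]),pr(s,e+M@[dx,dy,-.07])) for dx in(-.0375,.0375)])
a=cv2.resize(t["img"][130:270,210:410],(800,560),interpolation=2)
b=cv2.resize(s["img"][110:250,210:410],(800,560),interpolation=2)
cv2.imwrite("pics/st4.png",cv2.resize(np.vstack([a,b]),None,fx=.53,fy=.53,interpolation=3)[:,:,::-1])
E
```

```text
[0.56725815 0.07863727 0.06964776] tcp [288.  209.7] [309.4 211.7]
body lower corners -0.095 [(array([336.7, 209.8]), array([348.1, 170. ])), (array([320.7, 243.4]), array([360.4, 186.4]))]
body lower corners 0.095 [(array([252.8, 169.5]), array([260.4, 179. ])), (array([235.9, 202.3]), array([266. , 197.2]))]
```

View pics/st4.png

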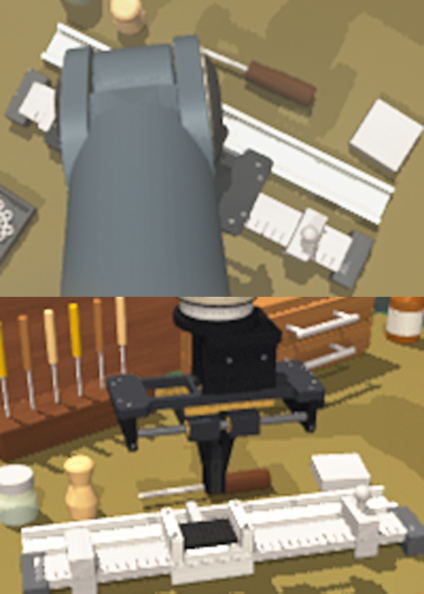

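Both views suggest the gripper really sits a little farther and/or higher than reported. Either way, the tip is within the key's footprint. I'll descend gently, watching force, with a side-view check.

```bash
python3 -m creep '[{"claw":0,"x":0,"y":0,"z":6,"turn":0},{"claw":0,"x":0,"y":0,"z":6,"turn":0},{"claw":0,"x":0,"y":0,"z":6,"turn":0},{"claw":0,"x":0,"y":0,"z":0,"turn":0},{"claw":0,"x":0,"y":0,"z":0,"turn":0},{"claw":0,"x":0,"y":0,"z":0,"turn":0}]'
python3 - <<'E'
from h import *
go(.567,.0757,.050)
s=capture("side")
a=cv2.resize(s["img"][170:250,260:360],(700,560),interpolation=2)
cv2.imwrite("pics/s5.png",a[:,:,::-1])
E
```

```text
t: 3.47
eef_pos: [0.5663, 0.0782, 0.05]
orientation: [-0.695, -3.064, 0.0]
ft_force: [-0.2, 0.5, -0.0]
opening: 0.0003
pos [0.5663 0.0782 0.05  ] F [-0.19  0.49 -0.03] t 3.4667 open 0.0003 yaw err deg 0.9032602802843144 tilt [-3.e-04 -0.e+00 -1.e+00]
shift mm (tool) [-1.7 -2.   0. ]
```

View pics/s5.png

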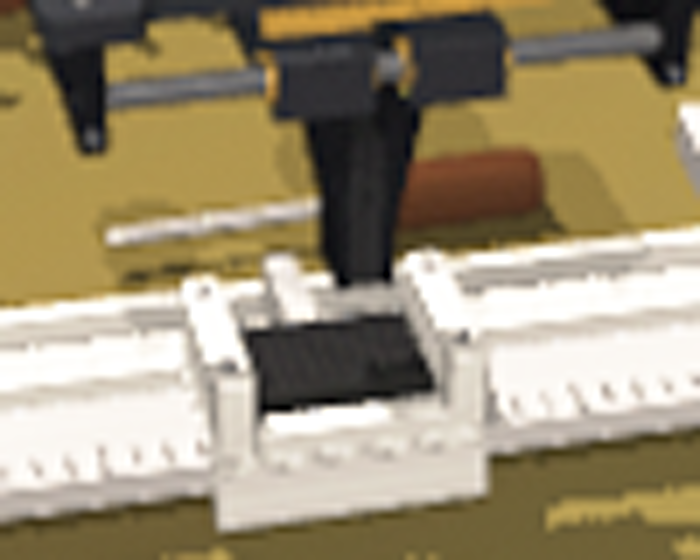

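The tip bottom is at about (311.7,210.7), still above the key. A new dark patch, the finger's shadow, has appeared on the key's right-hand part. I'll triangulate the tip from the shadow, calibrating the light direction from the jig's own shadow.

```bash
python3 - <<'E'
from h import *
t=capture("top");s=capture("side")
f=lambda x,y:(205+x/4,135+y/4)
# light: carriage near-right upper corner & its ground shadow; marked ball & others (top crop t1)
for top,sh,z in(((372,365),(378,424),.06),((594,471),(597,513),.05)):
    a=ray(t,f(*top),z);b=ray(t,f(*sh),0);print("L per m",((b-a)/z)[:2].round(2))
    L=(a-b)/z
old=cv2.resize(cv2.imread("pics/s3.png"),(100,70),interpolation=cv2.INTER_AREA).max(2).astype(int)
new=s["img"][180:250,270:370].max(2).astype(int)
d=(old-new)
print("cols 298.. rows 214..");print(d[34:52,26:56])
E
```

```text
L per m [-0.51 -0.04]
L per m [-0.49 -0.15]
cols 298.. rows 214..
[[ 36  29   7   0  -1  -3   0   0  -3  18   7   0   4   4   2   3   0  -4
    3   3  -3   7  -4  -3   7 -10  -1   0   0   0]
 [ 18   2   2  -1  -2  -8 -10 -10 -20   1 -10  -7   1   5   7  13  16  15
   12  14   9   7  -3   0  -2   7  -7   0   0   0]
 [  1 -15  -4   5  -1   4   4  12  16  10  10   5  12  12  11   4   1   0
    2   1  -2   1   4  -5  -3   8  -9   0   0  -5]
 [ 11  12   6   1   4   2   0  -2  -5  -3  -2  -7  -3   1   2   1   0   1
    2  -1   0   2  -3  -3  -3  -2  21  53  30   9]
 [ -5  -5  -4  -1   0   1  -1  -1  -1   0   0   0   0   1   0  -1   0  -1
    2  -2   0   1   5   5  -2  -4  16  54  56  25]
 [ -2   0  -1   2  -2   2  -2   0   3   2  -1   2  -1   0  -3  -1   1  -1
    1   1  -1  -1   0   2  -5  -1  -6   5  -3  -5]
 [  1  -2  -1   0  -2  -1   1  -1   0   0   2   1  -1   0   2  -2   0   1
   -1   0  -3  -1   1  15  -4  -1  -4   3  -4  -5]
 [  8  -3  -1   2   0  -1   0  -2  -1  -1  -1   1   0   2   2  -1   5  10
    0  -1   0   8  10  20  18  -5  -4   2   0  -4]
 [ 11  -5  -1   1   2  -1   0   0 
[... 516 characters left out ...]
 -4  -3  -1   0   9  11
   12  13  10   0   5  42  69  26  -6   4  -1  -2]
 [ -3   5  -7  -4  -6  -1   4   2  10  14  15  20  14  15   7  13  -8  31
   70  80  75  33  -1  32  51  21  -6   7  -1  -2]
 [ -1  11  14  17  20  19  -5  13 -11  -4 -21 -26 -25 -23 -21 -18  -7   0
    0  21  53  42  -3  -3   0  -2  -3   1  -1  -1]
 [  0   9 -28 -27 -26 -23 -16 -16  -7  -4   0   0   0   0   0   0   0   0
   -2   8  38  29  -1  -3  -1  -3  -1  -2   0   0]
 [  5   5 -10   0   0   0   0   0   0   0  -1  -2  -4  -5  -4  -5   0   1
   -1  -1  -1  -2  -1   0   1   2   2   2   1   0]
 [  7  -3   3  -3  -3  -4  -4  -5  -4  -4  -1   0   1   3   2   3   2   2
    1   0  -1  -1   0  -2   1  -1   0   0   0   0]]
```

```bash
python3 - <<'E'
from h import *
s=capture("side");M=R.from_rotvec(state()["orientation"]).as_matrix()
def pr(c,p):
    q=c["K"]@R.from_rotvec(c["attitude"]).as_matrix().T@(np.array(p)-c["xyz"]);return (q[:2]/q[2]).round(1)
for z in(.05,.055,.06,.065,.07,.075):
    n=ray(s,(311.7,210.7),z)          # near bottom edge (tool +x side)
    fe=n-M[:,0]*.019
    sh=lambda p:p+np.array([-.5,-.1,-1])*(z-.047)
    print(z,"tip centre",(n-M[:,0]*.0095).round(4),"far-edge shadow",pr(s,sh(fe)),"near",pr(s,sh(n)))
E
```

```text
0.05 tip centre [0.5993 0.0481 0.05  ] far-edge shadow [310.1 207.7] near [312.2 212.1]
0.055 tip centre [0.5933 0.0532 0.055 ] far-edge shadow [310.9 209.9] near [313.1 214.4]
0.06 tip centre [0.5873 0.0583 0.06  ] far-edge shadow [311.8 212.2] near [314.  216.8]
0.065 tip centre [0.5814 0.0634 0.065 ] far-edge shadow [312.7 214.5] near [314.9 219.2]
0.07 tip centre [0.5754 0.0685 0.07  ] far-edge shadow [313.6 216.9] near [315.8 221.6]
0.075 tip centre [0.5694 0.0736 0.075 ] far-edge shadow [314.5 219.3] near [316.8 224.2]
```

The shadow triangulation gives a tip at about (.566,.077) and z≈.077. The horizontal position matches the reported pose, but the true tip is about 27 mm higher. So I descend straight down until contact force appears.

```bash
python3 -m creep '[{"claw":0,"x":0,"y":0,"z":6,"turn":0},{"claw":0,"x":0,"y":0,"z":6,"turn":0},{"claw":0,"x":0,"y":0,"z":4,"turn":0},{"claw":0,"x":0,"y":0,"z":0,"turn":0},{"claw":0,"x":0,"y":0,"z":0,"turn":0},{"claw":0,"x":0,"y":0,"z":0,"turn":0}]'
python3 -m creep '[{"claw":0,"x":0,"y":0,"z":2,"turn":0},{"claw":0,"x":0,"y":0,"z":0,"turn":0},{"claw":0,"x":0,"y":0,"z":0,"turn":0}]'
python3 -m creep '[{"claw":0,"x":0,"y":0,"z":2,"turn":0},{"claw":0,"x":0,"y":0,"z":0,"turn":0},{"claw":0,"x":0,"y":0,"z":0,"turn":0}]'
```

```text
t: 4.17
eef_pos: [0.5664, 0.0783, 0.0342]
orientation: [-0.694, -3.064, -0.0]
ft_force: [-0.5, -0.0, 0.7]
opening: 0.0004
t: 4.42
eef_pos: [0.5664, 0.0783, 0.0323]
orientation: [0.695, 3.064, 0.0]
ft_force: [-0.5, -0.2, 0.1]
opening: 0.0002
t: 4.67
eef_pos: [0.5663, 0.0783, 0.0301]
orientation: [-0.694, -3.064, -0.0]
ft_force: [-0.2, -0.5, 0.4]
opening: 0.0003
```

```bash
for i in 1; do :; done
python3 -m creep '[{"claw":0,"x":0,"y":0,"z":2,"turn":0},{"claw":0,"x":0,"y":0,"z":0,"turn":0},{"claw":0,"x":0,"y":0,"z":0,"turn":0}]' | sed -n '2p;4p'
python3 -m creep '[{"claw":0,"x":0,"y":0,"z":2,"turn":0},{"claw":0,"x":0,"y":0,"z":0,"turn":0},{"claw":0,"x":0,"y":0,"z":0,"turn":0}]'| sed -n '2p;4p'
python3 -m creep '[{"claw":0,"x":0,"y":0,"z":2,"turn":0},{"claw":0,"x":0,"y":0,"z":0,"turn":0},{"claw":0,"x":0,"y":0,"z":0,"turn":0}]'| sed -n '2p;4p'
```

```text
eef_pos: [0.5662, 0.0783, 0.0281]
ft_force: [0.3, -0.1, 0.2]
eef_pos: [0.5663, 0.0783, 0.0261]
ft_force: [-0.1, -0.2, 0.3]
eef_pos: [0.5662, 0.0783, 0.0241]
ft_force: [-0.6, 0.1, -0.0]
```

```bash
python3 -m creep '[{"claw":0,"x":0,"y":0,"z":2,"turn":0},{"claw":0,"x":0,"y":0,"z":0,"turn":0},{"claw":0,"x":0,"y":0,"z":0,"turn":0}]' | sed -n '2p;4p'
python3 - <<'E'
from h import *
s=capture("side")
a=cv2.resize(s["img"][170:250,260:360],(700,560),interpolation=2)
cv2.imwrite("pics/s6.png",a[:,:,::-1])
E
```

```text
eef_pos: [0.5662, 0.0783, 0.0221]
ft_force: [0.7, 0.3, -0.6]
```

View pics/s6.png

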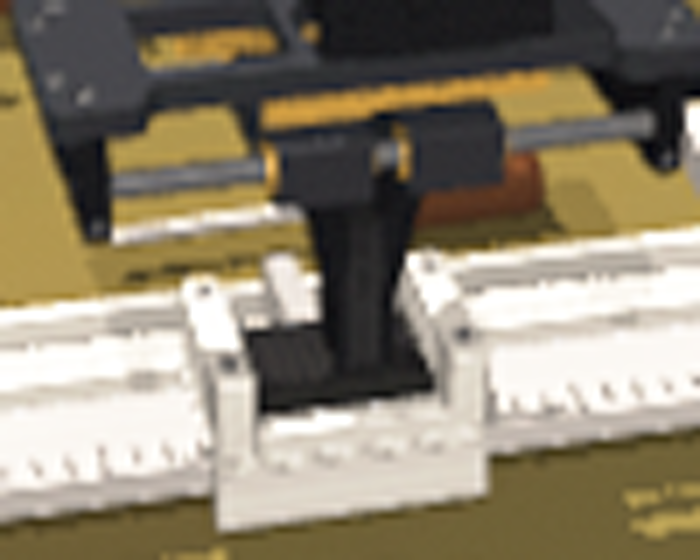

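The fingertip is now just above the key, centred across it and slightly toward the marked-stop shoulder (tip at crop (362,370)). I'll continue in small steps.

```bash
python3 -m creep '[{"claw":0,"x":0,"y":0,"z":2,"turn":0},{"claw":0,"x":0,"y":0,"z":0,"turn":0},{"claw":0,"x":0,"y":0,"z":0,"turn":0}]' | sed -n '2p;4p'
python3 -m creep '[{"claw":0,"x":0,"y":0,"z":1.5,"turn":0},{"claw":0,"x":0,"y":0,"z":0,"turn":0},{"claw":0,"x":0,"y":0,"z":0,"turn":0}]'| sed -n '2p;4p'
python3 -m creep '[{"claw":0,"x":0,"y":0,"z":1.5,"turn":0},{"claw":0,"x":0,"y":0,"z":0,"turn":0},{"claw":0,"x":0,"y":0,"z":0,"turn":0}]'| sed -n '2p;4p'
```

```text
eef_pos: [0.5662, 0.0783, 0.0201]
ft_force: [-0.2, 0.6, 0.6]
eef_pos: [0.5663, 0.0783, 0.0186]
ft_force: [0.2, 0.6, 0.3]
eef_pos: [0.5666, 0.0783, 0.0175]
ft_force: [0.0, -0.6, 2.1]
```

```bash
python3 -m creep '[{"claw":0,"x":0,"y":0,"z":1.5,"turn":0},{"claw":0,"x":0,"y":0,"z":0,"turn":0},{"claw":0,"x":0,"y":0,"z":0,"turn":0}]' | sed -n '2p;4p'
python3 -m creep '[{"claw":0,"x":0,"y":0,"z":1.5,"turn":0},{"claw":0,"x":0,"y":0,"z":0,"turn":0},{"claw":0,"x":0,"y":0,"z":0,"turn":0}]'| sed -n '2p;4p'
python3 -m creep '[{"claw":0,"x":0,"y":0,"z":1.5,"turn":0},{"claw":0,"x":0,"y":0,"z":0,"turn":0},{"claw":0,"x":0,"y":0,"z":0,"turn":0}]'| sed -n '2p;4p'
```

```text
eef_pos: [0.5666, 0.0783, 0.0162]
ft_force: [-0.9, -0.7, 6.0]
eef_pos: [0.5666, 0.0783, 0.0148]
ft_force: [-1.8, 0.7, 7.3]
eef_pos: [0.5666, 0.0784, 0.0134]
ft_force: [-1.4, 0.7, 7.3]
```

Key is about 3.5–4 mm down (7.3 N). Pressing slightly more, then pushing along tool −y (towards the marked stop).

```bash
python3 -m creep '[{"claw":0,"x":0,"y":0,"z":0.7,"turn":0},{"claw":0,"x":0,"y":0,"z":0,"turn":0},{"claw":0,"x":0,"y":-2,"z":0,"turn":0},{"claw":0,"x":0,"y":-2,"z":0,"turn":0},{"claw":0,"x":0,"y":-2,"z":0,"turn":0},{"claw":0,"x":0,"y":-2,"z":0,"turn":0},{"claw":0,"x":0,"y":-2,"z":0,"turn":0},{"claw":0,"x":0,"y":-2,"z":0,"turn":0},{"claw":0,"x":0,"y":-2,"z":0,"turn":0},{"claw":0,"x":0,"y":-2,"z":0,"turn":0},{"claw":0,"x":0,"y":-2,"z":0,"turn":0},{"claw":0,"x":0,"y":-2,"z":0,"turn":0}]'
python3 -m creep '[{"claw":0,"x":0,"y":-3,"z":0,"turn":0},{"claw":0,"x":0,"y":-3,"z":0,"turn":0},{"claw":0,"x":0,"y":-3,"z":0,"turn":0},{"claw":0,"x":0,"y":-3,"z":0,"turn":0},{"claw":0,"x":0,"y":-3,"z":0,"turn":0},{"claw":0,"x":0,"y":-3,"z":0,"turn":0},{"claw":0,"x":0,"y":-3,"z":0,"turn":0},{"claw":0,"x":0,"y":-3,"z":0,"turn":0},{"claw":0,"x":0,"y":-3,"z":0,"turn":0},{"claw":0,"x":0,"y":-3,"z":0,"turn":0},{"claw":0,"x":0,"y":0,"z":0,"turn":0}]'
python3 - <<'E'
from h import *
go(.567,.0757,.0127)
s=capture("side")
cv2.imwrite("pics/s7.png",cv2.resize(s["img"][160:260,240:400],(800,500),interpolation=2)[:,:,::-1])
E
```

```text
t: 8.22
eef_pos: [0.5583, 0.0616, 0.013]
orientation: [0.693, 3.063, 0.003]
ft_force: [-1.2, 2.4, 8.0]
opening: 0.0003
t: 9.13
eef_pos: [0.5445, 0.0337, 0.0127]
orientation: [-0.694, -3.063, -0.002]
ft_force: [-2.4, 0.2, 8.0]
opening: 0.0005
pos [0.5445 0.0337 0.0127] F [-2.36  0.22  7.99] t 9.1333 open 0.0005 yaw err deg 0.9071502537497196 tilt [-3.0e-04  1.2e-03 -1.0e+00]
shift mm (tool) [-2.2 47.6  0. ]
```

View pics/s7.png

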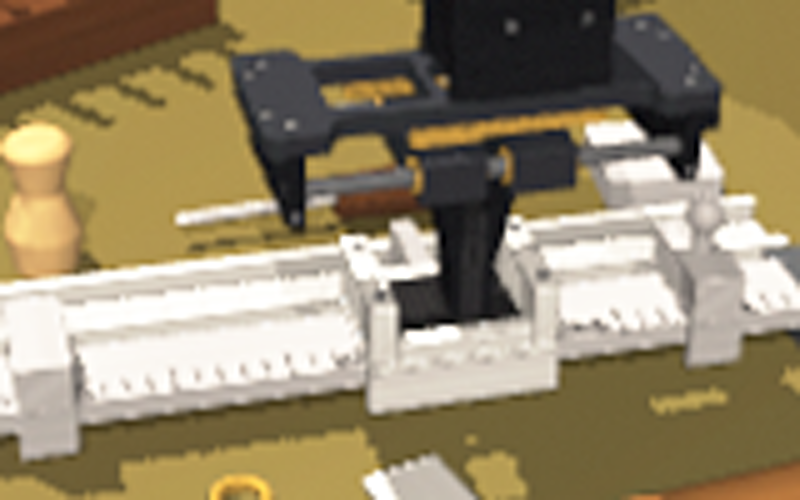

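The carriage is travelling along with the finger, with the key down at 8 N. The gripper's right leg, tip at crop (690,178), is approaching the ball at (705,210), so I'll check its height.

```bash
python3 - <<'E'
from h import *
s=capture("side");st=state();M=R.from_rotvec(st["orientation"]).as_matrix();e=st["eef_pos"]+[0,0,.028]
C=np.array(s["xyz"])
def hit(u,v,x):
    d=ray(s,(u,v),0)-C; n=M[:,0]; k=(n@(e+M[:,0]*x-C))/(n@d); p=C+k*d; return p.round(4),(M.T@(p-e)*1e3).round(1)
for nm,u,v in(("tip",333.6,223.6),("legL",299,205),("legR",378,195.6)):
    for x in(-.03,0,.01,.03): print(nm,x,*hit(u,v,x))
E
```

```text
tip -0.03 [0.5651 0.0071 0.0095] [-30.  -15.1  31.1]
tip 0 [0.5425 0.0294 0.0311] [-0.  -4.8  9.5]
tip 0.01 [0.535  0.0368 0.0384] [10.  -1.3  2.3]
tip 0.03 [0.5199 0.0516 0.0528] [ 30.    5.6 -12.1]
legL -0.03 [0.6002 0.0805 0.0713] [-30.   66.3 -30.6]
legL 0 [0.5761 0.0996 0.0902] [ -0.   73.1 -49.5]
legL 0.01 [0.5681 0.106  0.0966] [ 10.   75.4 -55.8]
legL 0.03 [0.552  0.1187 0.1092] [ 30.   80.  -68.5]
legR -0.03 [ 0.5206 -0.0862  0.0703] [ -30.  -118.5  -29.7]
legR 0 [ 0.4999 -0.06    0.0893] [   0.  -103.7  -48.7]
legR 0.01 [ 0.493  -0.0513  0.0956] [ 10.  -98.8 -55. ]
legR 0.03 [ 0.4792 -0.0338  0.1083] [ 30.  -89.  -67.7]
```

Symmetry puts the leg bottoms at z≈.11, well above the ball top at .077. I'll continue.

```bash
python3 -m creep '[{"claw":0,"x":0,"y":-3,"z":0,"turn":0},{"claw":0,"x":0,"y":-3,"z":0,"turn":0},{"claw":0,"x":0,"y":-3,"z":0,"turn":0},{"claw":0,"x":0,"y":-3,"z":0,"turn":0},{"claw":0,"x":0,"y":-3,"z":0,"turn":0},{"claw":0,"x":0,"y":-3,"z":0,"turn":0},{"claw":0,"x":0,"y":-3,"z":0,"turn":0},{"claw":0,"x":0,"y":-3,"z":0,"turn":0},{"claw":0,"x":0,"y":-3,"z":0,"turn":0},{"claw":0,"x":0,"y":-3,"z":0,"turn":0},{"claw":0,"x":0,"y":-3,"z":0,"turn":0},{"claw":0,"x":0,"y":-3,"z":0,"turn":0},{"claw":0,"x":0,"y":-3,"z":0,"turn":0},{"claw":0,"x":0,"y":-3,"z":0,"turn":0},{"claw":0,"x":0,"y":-3,"z":0,"turn":0},{"claw":0,"x":0,"y":-3,"z":0,"turn":0},{"claw":0,"x":0,"y":0,"z":0,"turn":0}]'
python3 -m creep '[{"claw":0,"x":0,"y":-1.5,"z":0,"turn":0},{"claw":0,"x":0,"y":-1.5,"z":0,"turn":0},{"claw":0,"x":0,"y":-1.5,"z":0,"turn":0},{"claw":0,"x":0,"y":-1.5,"z":0,"turn":0},{"claw":0,"x":0,"y":-1.5,"z":0,"turn":0},{"claw":0,"x":0,"y":0,"z":0,"turn":0}]'
```

```text
t: 10.65
eef_pos: [0.5231, -0.0095, 0.0124]
orientation: [-0.694, -3.062, -0.001]
ft_force: [-3.3, 1.5, 8.2]
opening: 0.0004
t: 11.15
eef_pos: [0.52, -0.0159, 0.0124]
orientation: [-0.694, -3.062, -0.002]
ft_force: [-2.8, 1.0, 7.2]
opening: 0.0004
```

```bash
python3 -m creep '[{"claw":0,"x":0,"y":-1.5,"z":0,"turn":0},{"claw":0,"x":0,"y":-1.5,"z":0,"turn":0},{"claw":0,"x":0,"y":-1.5,"z":0,"turn":0},{"claw":0,"x":0,"y":0,"z":0,"turn":0}]'|sed -n '2p;4p'
python3 -m creep '[{"claw":0,"x":0,"y":-1.5,"z":0,"turn":0},{"claw":0,"x":0,"y":-1.5,"z":0,"turn":0},{"claw":0,"x":0,"y":0,"z":0,"turn":0}]'|sed -n '2p;4p'
python3 -m creep '[{"claw":0,"x":0,"y":-1.5,"z":0,"turn":0},{"claw":0,"x":0,"y":-1.5,"z":0,"turn":0},{"claw":0,"x":0,"y":0,"z":0,"turn":0}]'|sed -n '2p;4p'
```

```text
eef_pos: [0.518, -0.02, 0.0124]
ft_force: [-3.2, 1.8, 7.9]
eef_pos: [0.5166, -0.0227, 0.0124]
ft_force: [-3.5, 2.1, 7.4]
eef_pos: [0.5164, -0.0244, 0.0126]
ft_force: [-0.6, 4.1, 7.4]
```

```bash
python3 -m creep '[{"claw":0,"x":0,"y":-1.5,"z":0,"turn":0},{"claw":0,"x":0,"y":-1.5,"z":0,"turn":0},{"claw":0,"x":0,"y":0,"z":0,"turn":0}]'|sed -n '2p;4p'
python3 - <<'E'
from h import *
s=capture("side")
cv2.imwrite("pics/s8.png",cv2.resize(s["img"][170:250,300:420],(780,520),interpolation=2)[:,:,::-1])
E
```

```text
eef_pos: [0.5165, -0.0268, 0.013]
ft_force: [0.2, 4.4, 8.9]
```

View pics/s8.png

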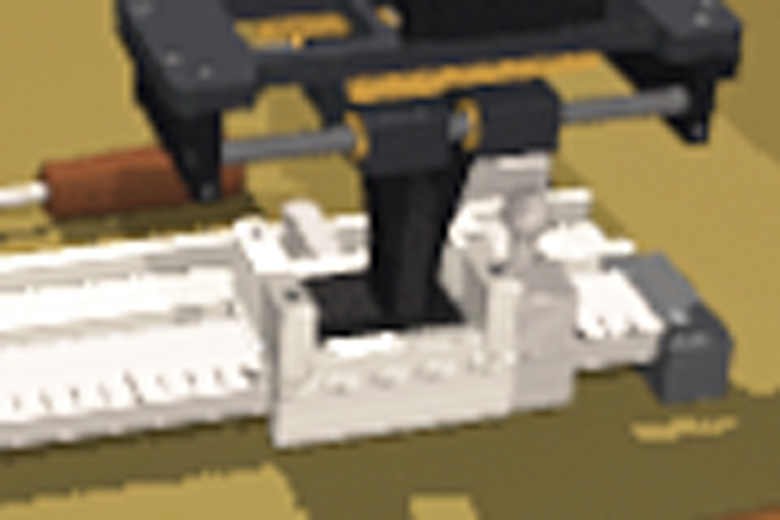

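The carriage appears flush against the ball-topped stop. The finger dragged it by friction and has now begun to slip. I'll push on to the shoulder face to confirm.

```bash
python3 -m creep '[{"claw":0,"x":0,"y":-1.5,"z":0,"turn":0},{"claw":0,"x":0,"y":-1.5,"z":0,"turn":0},{"claw":0,"x":0,"y":-1.5,"z":0,"turn":0},{"claw":0,"x":0,"y":0,"z":0,"turn":0}]'|sed -n '2p;4p'
python3 -m creep '[{"claw":0,"x":0,"y":-1.5,"z":0,"turn":0},{"claw":0,"x":0,"y":-1.5,"z":0,"turn":0},{"claw":0,"x":0,"y":0,"z":0,"turn":0}]'|sed -n '2p;4p'
python3 -m creep '[{"claw":0,"x":0,"y":-1.5,"z":0,"turn":0},{"claw":0,"x":0,"y":-1.5,"z":0,"turn":0},{"claw":0,"x":0,"y":0,"z":0,"turn":0}]'|sed -n '2p;4p'
```

```text
eef_pos: [0.5156, -0.0314, 0.0133]
ft_force: [1.5, 2.9, 7.4]
eef_pos: [0.5146, -0.0342, 0.0134]
ft_force: [1.0, 3.3, 7.1]
eef_pos: [0.5135, -0.037, 0.0134]
ft_force: [0.6, 3.4, 7.3]
```

```bash
python3 -m creep '[{"claw":0,"x":0,"y":-1.5,"z":0,"turn":0},{"claw":0,"x":0,"y":-1.5,"z":0,"turn":0},{"claw":0,"x":0,"y":0,"z":0,"turn":0}]'|sed -n '2p;4p'
python3 -m creep '[{"claw":0,"x":0,"y":-1.5,"z":0,"turn":0},{"claw":0,"x":0,"y":-1.5,"z":0,"turn":0},{"claw":0,"x":0,"y":0,"z":0,"turn":0}]'|sed -n '2p;4p'
```

```text
eef_pos: [0.5128, -0.0386, 0.0134]
ft_force: [2.2, 4.8, 6.9]
eef_pos: [0.5128, -0.0386, 0.0135]
ft_force: [6.2, 10.6, 4.4]
```

The finger is firm against the shoulder (about 12 N, no motion), so the carriage is seated. I'll ease the push slightly without losing contact, then lift straight up.

```bash
python3 -m creep '[{"claw":0,"x":0,"y":1,"z":0,"turn":0},{"claw":0,"x":0,"y":1,"z":0,"turn":0},{"claw":0,"x":0,"y":0,"z":0,"turn":0},{"claw":0,"x":0,"y":0,"z":-2,"turn":0},{"claw":0,"x":0,"y":0,"z":-2,"turn":0},{"claw":0,"x":0,"y":0,"z":-2,"turn":0},{"claw":0,"x":0,"y":0,"z":-2,"turn":0},{"claw":0,"x":0,"y":0,"z":0,"turn":0}]'|sed -n '1p;2p;4p'
python3 -m creep '[{"claw":0,"x":0,"y":1.5,"z":-4,"turn":0},{"claw":0,"x":0,"y":1.5,"z":-6,"turn":0},{"claw":0,"x":0,"y":0,"z":-10,"turn":0},{"claw":0,"x":0,"y":0,"z":-20,"turn":0},{"claw":0,"x":0,"y":0,"z":-30,"turn":0},{"claw":0,"x":0,"y":0,"z":-30,"turn":0},{"claw":0,"x":0,"y":0,"z":-30,"turn":0},{"claw":0,"x":0,"y":0,"z":0,"turn":0},{"claw":0,"x":0,"y":0,"z":0,"turn":0},{"claw":0,"x":0,"y":0,"z":0,"turn":0}]'
python3 - <<'E'
from h import *
s=capture("side")
cv2.imwrite("pics/s9.png",cv2.resize(s["img"][170:250,300:420],(780,520),interpolation=2)[:,:,::-1])
E
```

```text
t: 14.28
eef_pos: [0.5115, -0.0382, 0.0203]
ft_force: [3.8, 8.0, -1.2]
t: 15.12
eef_pos: [0.5094, -0.04, 0.15]
orientation: [-0.695, -3.063, 0.0]
ft_force: [0.4, -0.3, -0.9]
opening: 0.0005
```

View pics/s9.png

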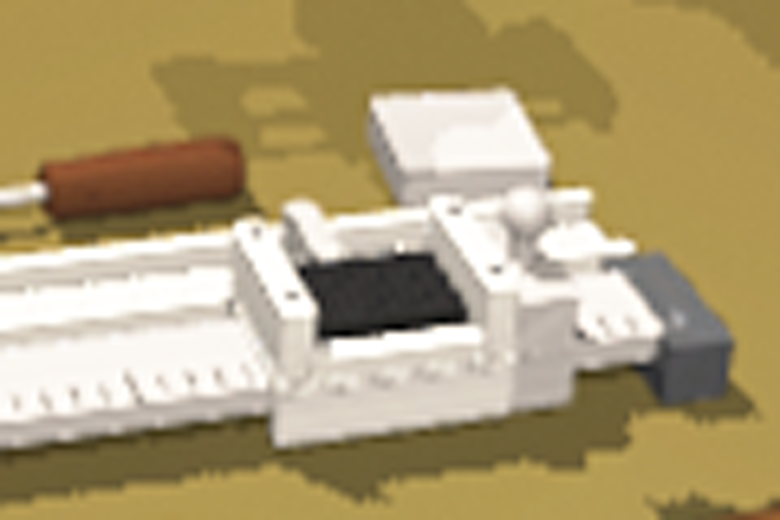

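The key is up, and the carriage is flush against the ball-topped stop, with no gap visible at crop (512,350). The gripper is clear and force is about 0, so I'm handing in.

```bash
python3 -c "
from plant import job_done
print(job_done())"
```

```text
the job is handed in; nothing more can be done
None
```

I pressed the key about 4 mm down with the closed fingertips at roughly 8 N. With it held down, I moved the carriage to the marked stop, the one with the ball-headed pin. I then lifted straight up, and handed the job in with the clock at about 15 s of the 38 s allowed.

**Last checks:**
- **Seating:** with the key down, a push of about 12 N on the shoulder moved nothing.
- **Final picture:** after lifting, the side view shows the carriage flush against the stop with the key up. I saw nothing else moved in the last close-up, but I did not measure the other objects' positions.
- **Gripper:** it is clear of everything. The wrist force reads about zero.

**What disagreed:** the reported TCP height was about 27–29 mm lower than the real fingertip. The side view and the finger's shadow showed this, and touching the key confirmed it. I found the key by force and did not rely on the reported height. For most of the way the carriage moved by fingertip friction on the key, not by a push on the shoulder. The shoulder only came into contact at the end.

I viewed 11 pictures, more than the planned 8 but within the limit of 12.

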